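# Turn the welder's current up four clicks

## Task

The weld is running cold: turn the current dial on the welder's red remote control up by exactly four clicks, clockwise seen from above, from wherever it stands now. Push its raised bar round gently with the outside of the fingertips, without pinching or forcing it, and finish clear with the dial at rest in the fourth click. Leave the mug, the tin, the magnet and the hammer standing and lying as they are.

Things in the scene. Friction and masses are not known exactly. Their poses are not given: they have to be found in the camera images.
- remote: the welder's wireless remote: red box 185 (x) x 120 (y) mm, its level face 60 mm above the table, held fast to the steel table by magnet feet. Origin: centre of its underside, on the table; z up. Dial in its -x half, black display in its +x half; at its +x end a steel carrying handle (12 mm bar along y, 120 mm from the dial's axis, up to 94 mm high) and a stub antenna (up to 90 mm high)
- dial_top (a point): a point on the dial's vertical axis (35 mm from the remote's origin towards its -x), 87 mm above the table, level with the top of the finger bar. The dial: a round grey skirt 68 mm across, its top 70 mm above the table, and on it one straight black finger bar through the axis, 60 mm long (30 mm to each side), 12 mm wide, from 70 to 87 mm above the table; nothing else stands up from the skirt
- pointer_tip (a point): point on top of the finger bar, at the end that carries the white pointer line, 28 mm from the axis; the line from dial_top to it is the pointer's direction
- dial (a joint): turn of the dial, rad, growing clockwise from above. 11 click stops, 0.419 rad (24 deg) apart, from 0 to 4.189, hard ends there; a stroke on the face marks each. At 0 the pointer is 120 deg anticlockwise of the remote's +x. Starts at rest in one of the first 4 stops. About 3 N at 25 mm from the axis pushes it out of a stop; past half-way it jumps into the next; let go, it settles in the nearest
- mug: bystander, loose: white mug 80 mm across, 92 mm high, handle at its +y; origin at the centre of its underside
- tin: bystander, loose: yellow closed tin 72 mm across, 75 mm high; origin at the centre of its underside
- magnet: bystander, loose: flat red arrow-shaped welding magnet, about 120 x 60 x 16 mm, point to +x; origin under the centre of its 90 x 60 mm block
- hammer: bystander, loose: steel chipping hammer lying flat along its x, 255 mm long, head 105 mm across y at +x, 22 mm high; origin on the table under the middle of its handle

How it is judged:
By the outcome, as a careful person would: the job done as asked, in the order asked, and still so for the second after the job is handed in, with the robot touching nothing.
It also fails if it takes over 45 s, if anything falls off the work surface, if the arm or the gripper's body presses on something with over 40 N, if the wrist force passes 120 N, or if a joint passes its speed limit or range.

## Robot

A 6-joint arm with a two-finger parallel gripper is mounted at the origin on the work surface. World frame = base frame: x ahead of the robot, y to its left, z up, the work surface at z = 0. Lengths are in m, angles in degrees, forces in N, time in s.
With the tool pointing down it reaches from about 0.25 to 0.775 m from the base axis. Payload 4 kg.
Tool frame: the origin (TCP) lies between the finger pads; the fingertips stand 8 mm ahead of it and the grasp point (between the pads) lies 11 mm behind it; z points along the fingers, y is the line along which they close (so a half turn about z gives the same grasp; the last joint's range is limited). The gripper opens to 94 mm and grips with 3 to 60 N. Pads are 16 mm wide; open, the fingers measure 119 mm over their backs; the gripper's body (75 mm by 177 mm) begins 78 mm behind the grasp point.
Start: joints at [58.092, 4.996, 78.535, -0, 96.463, -5.907], TCP at [0.241, 0.494, 0.214] pointing down, gripper open.
Joint ranges: [-177.83, 177.83], [-43.37, 116.18], [15.69, 146.23], [-61.86, 241.86], [9.47, 152.12], [-147.06, 147.06]. Speed limits (degrees/s): [159.86, 159.86, 180, 180, 180, 180].

## Interface

Orientations are given as a 3x3 rotation matrix whose columns are the frame's x, y, z axes.
In Python, from station import r gives the robot as it stands.
- The arm moves only by the tool send_rows, never from a script. Its argument "increments" is a list of rows, each a list of 6 numbers: the shift along the tool's x, y, z in cm, then the turn, a rotation vector about the tool's x, y, z in degrees. In form: [[dx, dy, dz, wx, wy, wz], ...]. A call has exactly 5 rows; each row shifts and turns the commanded pose from where the row before left it, along the tool's axes as they then stand; what a row does not reach is not made up. A row lasts 1/12 s, in which the tool goes at most 41.7 mm and 7.16 degrees, less where a joint would pass 70% of its speed; a pose out of reach is approached as far as the arm can. A call is refused whole if a number of a shift passes 4.17 or a number of a turn 7.16, either way. A call with a gripper value outside its range is refused whole. "fingers" is the finger opening in cm, from 0 to 9.4, set as the call begins (left out, the last holds). The fingers move at their own pace and stop on an object; "force" is the grip in N (left out, the last holds). Time passes only in rows, so rows that do not move let the fingers close, or fill a call up. It gives the time, the measured TCP pose, the force, the opening and the grip force at its end, in the units of the state.
- r.observe(): the state, without advancing time (a new reading comes with each control period).
- r.camera(name): name is "scene" or "top" or "wrist"; returns the picture (480x640x3 uint8, blue, green, red); there is no depth.
- r.camera_info(name): a dict with "fx", "fy", "cx", "cy" (pixels), "world_from_camera" (4x4, takes a point from camera to world coordinates). Camera axes: x right, y down, z forward; pixel columns grow to the right and rows downward; lengths in m; the calibration is good to about 2 mm. A picture is of the moment at which its call begins: read the wrist's pose just before it. camera_info takes no time and is no camera call; for the wrist camera it gives the pose at the moment of the call.
- r.job_done(): hands the job in; it is judged then, once.
The state is a dict: "clock": time; "qpos": joint angles; "joint_vel": joint speeds; "joint_torque": joint torques, N m; "position": TCP position; "ee_rot": TCP orientation; "force": force on the tool from outside, world axes, zero at the start; "moment": the same for the moment, N m; "grip_width": finger opening in m; "grip_force": force on a finger pad.
Only numpy, scipy, OpenCV 4.12 (cv2) and the standard library are available. Lean on these libraries where they do the work, as an engineer would, in place of code of your own. Each camera call takes 0.05 s, during which the arm holds its last target. There are 200 camera calls.

## Working session

There is one attempt and no reset: what is moved stays moved. The work goes in short steps, Python scripts to look and compute and a tool call to move; the robot and the scene stay as the last step left them, time stands still between calls to the robot, and variables do not carry over. Pictures are saved under pics/ and viewed, at most 10 in all, crops included, and the job is handed in when it is done.

Besides the shell and the picture viewer there is one more tool, called after "Request:" as name(argument=value, ...), one argument or row to a line, values as JSON. send_rows: Moves the arm, as the interface text tells. Its arguments: {"type":"object","properties":{"increments":{"type":"array","items":{"type":"array","items":{"type":"number"}}},"fingers":{"type":"number"},"force":{"type":"number"}},"required":["increments"]}

```bash
mkdir -p pics
python3 - <<'E'
from station import r
import cv2,numpy as np
o=r.observe();print(o['clock'],o['position'],o['ee_rot'])
for n in("top","scene"):
    cv2.imwrite(f"pics/{n}0.png",r.camera(n));i=r.camera_info(n);print(n,i['fx'],i['cx'],i['cy'],np.round(i['world_from_camera'],4).tolist())
E
```

```text
0.0 [0.24083913 0.49386622 0.21230811] [[-8.98789447e-01  4.38379170e-01 -1.11074729e-03]
 [ 4.38380545e-01  8.98787467e-01 -1.89387926e-03]
 [ 1.68088523e-04 -2.18912869e-03 -9.99997590e-01]]
top 544.6881856725331 318.08303044549916 248.8460416666219 [[-0.0064, -0.9953, 0.0964, 0.4837], [-0.9996, 0.0038, -0.0271, 0.0706], [0.0267, -0.0965, -0.995, 1.1482], [0.0, 0.0, 0.0, 1.0]]
scene 549.9717845193325 316.5417550393654 246.2285147652317 [[-0.7053, 0.5432, -0.4555, 1.0442], [0.7087, 0.5562, -0.434, 0.4918], [0.0176, -0.6289, -0.7773, 0.898], [0.0, 0.0, 0.0, 1.0]]
```

View pics/top0.png

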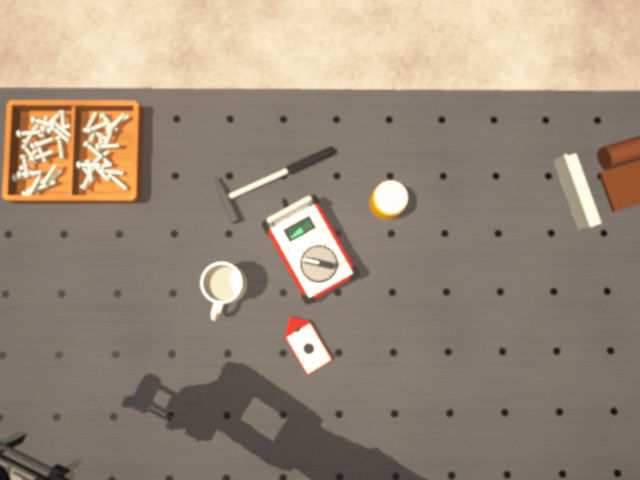

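View pics/scene0.png

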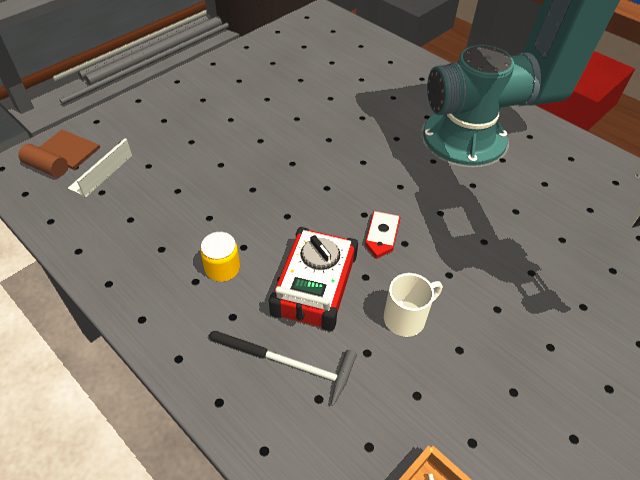

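The top view shows the remote at about (310,248), with the dial at (319,263) and its handle end toward the upper left. The mug is at (222,283), the tin at (389,198), the magnet at (308,345) and the hammer at (275,180). I'll zoom in on the dial.

```bash
cat > h.py <<'E'
from station import r
import cv2,numpy as np
def w(n,u,v,z,i=None):
    i=i or r.camera_info(n);T=np.array(i['world_from_camera'])
    d=T[:3,:3]@[(u-i['cx'])/i['fx'],(v-i['cy'])/i['fy'],1]
    return T[:3,3]+d*(z-T[2,3])/d[2]
def px(n,p,i=None):
    i=i or r.camera_info(n);T=np.array(i['world_from_camera'])
    c=T[:3,:3].T@(np.asarray(p)-T[:3,3]);return np.array([i['fx']*c[0]/c[2]+i['cx'],i['fy']*c[1]/c[2]+i['cy']])
E
python3 - <<'E'
from h import *
a=cv2.imread("pics/top0.png")[190:310,255:365];b=cv2.imread("pics/scene0.png")[225:330,265:365]
a=cv2.resize(a,(396,432),interpolation=3);b=cv2.resize(b,(400,420),interpolation=3)
c=np.zeros((432,800,3),np.uint8);c[:,:396]=a;c[:420,400:]=b
cv2.imwrite("pics/crop.png",c)
print(w("top",319,263,.07),w("top",222,283,.09),w("top",389,198,.075),w("top",308,345,.016))
E
```

```text
[0.55995157 0.03954301 0.07      ] [0.52065686 0.2278272  0.09      ] [ 0.68960736 -0.10160438  0.075     ] [0.39516133 0.06167981 0.016     ]
```

View pics/crop.png

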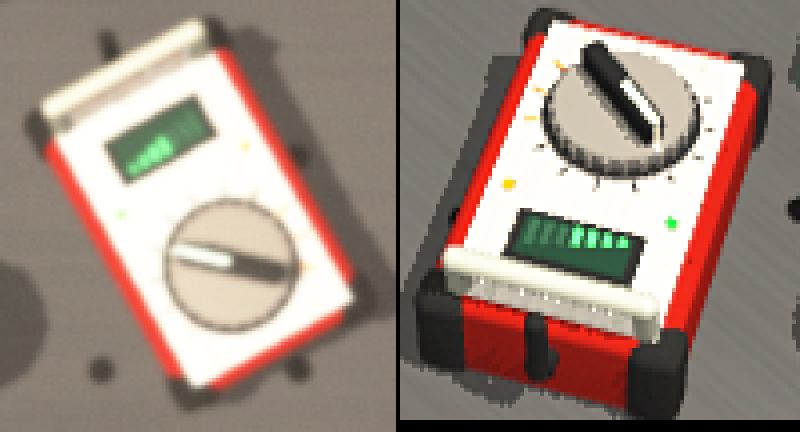

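The crop shows the white pointer end at the left (175,248) and the tail at (285,270), with the dial centre at (232,263). I'll work out the headings and the click number from these.

Run:
```python
from h import *
t=lambda x,y,z:w("top",255+x/3.6,190+y/3.6,z)
s=lambda x,y,z:w("scene",265+(x-400)/4,225+y/4,z)
hd=lambda a,b:np.degrees(np.arctan2(b[1]-a[1],b[0]-a[0]))
print("axis",t(231.5,263.5,.07),s(622,108,.07))
print("ptr top",hd(t(285,270,.087),t(175,248,.087)),"scene",hd(s(592,50,.087),s(652,132,.087)))
print("bar mid",t(230,259,.087),s(622,91,.087))
print("remote x: handle perp",hd(t(45,105,.094),t(205,35,.094))+90, "axis->handle",hd(t(231.5,263.5,.07),t(125,70,.094)))
print("sides",hd(t(190,375,.06),t(55,150,.06)),hd(t(348,285,.06),t(228,55,.06)))
print("scene sides",hd(s(545,40,.06),s(452,255,.06)),hd(s(745,65,.06),s(660,330,.06)))
i=r.camera_info("wrist");o=r.observe();T=np.array(i['world_from_camera']);print(np.round(o['ee_rot'].T@T[:3,:3] if hasattr(o['ee_rot'],'T') else np.array(o['ee_rot']).T@T[:3,:3],3), np.array(o['ee_rot']).T@(T[:3,3]-o['position']),i['fx'])
```

```text
axis [0.55956214 0.03893889 0.07      ] [0.56363275 0.0447867  0.07      ]
ptr top 78.41078350339166 scene 74.56157241103227
bar mid [0.56081727 0.04023637 0.087     ] [0.56619197 0.04675656 0.087     ]
remote x: handle perp 23.799573616477844 axis->handle 29.122987400388666
sides 30.762977191698994 26.960297510992376
scene sides 27.556700142858283 28.87855302457924
[[ 0.001 -0.967 -0.254]
 [ 1.     0.     0.   ]
 [-0.    -0.254  0.967]] [ 0.07432188 -0.00039574 -0.17143935] 402.3323548024571
```

Remote heading is about 28.5° and the pointer about 76.5°, which puts the dial 48° from +x, so it is at stop 3. The target is stop 7, with the pointer at about -19.5°. I'm moving over beside the tail end of the bar with the fingers closed.

Request:
send_rows(
  increments=[
    [-3.47,-1.88,0,0,0,0],
    [-3.47,-1.88,0,0,0,0],
    [-3.47,-1.88,0,0,0,0],
    [-3.47,-1.88,0,0,0,0],
    [-3.47,-1.88,0,0,0,0],
  ],
  fingers=0,
  force=10,
)

```text
clock: 0.52
position: [0.3562, 0.3321, 0.213]
ee_rot: [[-0.899, 0.438, -0.001], [0.438, 0.899, -0.0], [0.0, -0.001, -1.0]]
force: [1.5, -0.3, -0.4]
grip_width: 0.0641
grip_force: 0.0
```

Request:
send_rows(
  increments=[
    [-3.47,-1.88,0,0,0,0],
    [-3.47,-1.88,0,0,0,0],
    [-3.47,-1.88,0,0,0,0],
    [-3.47,-1.88,0,0,0,0],
    [-3.47,-1.88,0,0,0,0],
  ],
)

```text
clock: 0.93
position: [0.4711, 0.1714, 0.2131]
ee_rot: [[-0.899, 0.438, -0.001], [0.438, 0.899, 0.0], [0.0, -0.0, -1.0]]
force: [0.3, 0.6, -0.5]
grip_width: 0.0305
grip_force: 0.0
```

Request:
send_rows(
  increments=[
    [-3.47,-1.88,0,0,0,0],
    [-3.47,-1.88,0,0,0,0],
    [-3.47,-1.88,0,0,0,0],
    [-3.47,-1.88,0,0,0,0],
    [-3.47,-1.88,0,0,0,0],
  ],
)

```text
clock: 1.35
position: [0.5859, 0.0109, 0.2129]
ee_rot: [[-0.899, 0.439, -0.001], [0.439, 0.899, 0.0], [0.001, -0.0, -1.0]]
force: [1.0, 1.3, 0.4]
grip_width: 0.0005
grip_force: 0.0
```

Request:
send_rows(
  increments=[
    [0,0,0,0,0,7],
    [0,0,0,0,0,7],
    [0,0,0,0,0,7],
    [0,0,0,0,0,7],
    [0,0,0,0,0,7],
  ],
)

```text
clock: 1.77
position: [0.5851, 0.0125, 0.2126]
ee_rot: [[-0.479, 0.878, -0.002], [0.878, 0.479, 0.0], [0.001, -0.001, -1.0]]
force: [-0.6, -0.7, -0.5]
grip_width: 0.0007
grip_force: 0.0
```

Request:
send_rows(
  increments=[
    [0,0,0.6,0,0,7],
    [0,0,0.6,0,0,7],
    [0,0,0.6,0,0,7],
    [0,0,0.6,0,0,7],
    [0,0,0.6,0,0,7],
  ],
)

```text
clock: 2.18
position: [0.5849, 0.0128, 0.1824]
ee_rot: [[0.111, 0.994, -0.001], [0.994, -0.111, 0.0], [0.0, -0.001, -1.0]]
force: [-0.3, 0.9, 0.1]
grip_width: 0.0006
grip_force: 0.0
```

Request:
send_rows(
  increments=[
    [0,0,0.6,0,0,7],
    [0,0,0.6,0,0,0.5],
    [0,0,0.6,0,0,0],
    [0,0,0.6,0,0,0],
    [0,0,0,0,0,0],
  ],
)

```text
clock: 2.6
position: [0.5844, 0.0128, 0.1575]
ee_rot: [[0.232, 0.973, -0.003], [0.973, -0.232, 0.0], [-0.0, -0.003, -1.0]]
force: [0.3, -0.6, -0.3]
grip_width: 0.0005
grip_force: 0.0
```

Run:
```python
from h import *
import json
i=r.camera_info("wrist");a=r.camera("wrist");cv2.imwrite("pics/w1.png",a)
np.save("pics/w1T.npy",np.array(i['world_from_camera']));print(i['fx'],i['cx'],i['cy'],r.observe()['qpos'])
```

```text
402.3323548024571 310.41639658152394 240.17260163690173 [-4.30502241e+00  1.04689439e+01  7.86714651e+01  5.29501426e-03
  9.09813346e+01  9.11787163e+00]
```

View pics/w1.png

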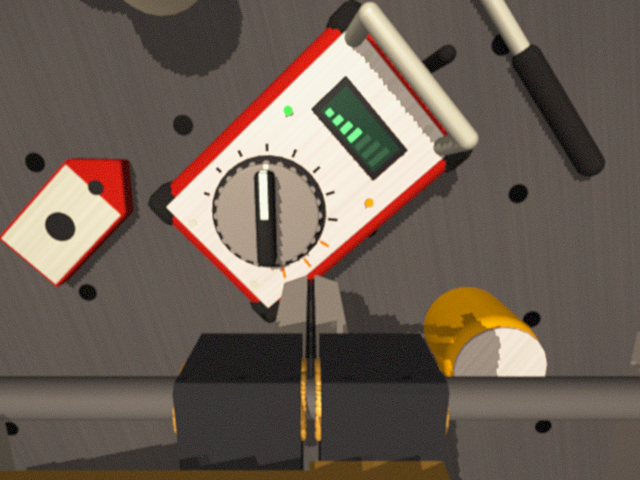

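The wrist view shows the pointer up at (264,170), the bar's tail at (266,265) and the fingertips at about (310,285). There are 11 strokes, and the pointer is on the fourth, which is stop 3. The target, stop 7, is the stroke at (333,219). Next I'll fix the axis position.

Run:
```python
from h import *
i=dict(r.camera_info("wrist"));i['world_from_camera']=np.load("pics/w1T.npy")
W=lambda u,v,z:w("wrist",u,v,z,i)
A=W(269,210,.07);B=W(265,216,.087);print("skirt",A,"bar",B)
p,q=W(263,168,.087),W(267,267,.087);print("bar ends",p,q,np.linalg.norm(p-q),np.degrees(np.arctan2(*(p-q)[1::-1])))
S=np.array([W(*s,.06)[:2] for s in [(206,194),(220,169),(240,154),(267,147),(296,150),(320,166),(332,190),(333,219),(324,244),(307,262),(283,272)]])
c=np.linalg.lstsq(np.c_[2*S,np.ones(11)],(S**2).sum(1),rcond=None)[0][:2];print("strokes centre",c,np.degrees(np.arctan2(*(S-c).T[::-1])))
o=r.observe();R=np.array(o['ee_rot'])
for C in(A[:2],B[:2],c):print("axis in tool mm",1e3*(R.T@(np.r_[C,.087]-o['position'])))
print([px("wrist",np.array(o['position'])+R@[0,y,.008],i) for y in(-.0125,.0125)])
```

```text
skirt [0.56325512 0.04428849 0.07      ] bar [0.56241815 0.04388385 0.087     ]
bar ends [0.5687848  0.07219683 0.087     ] [0.55513064 0.01183647 0.087     ] 0.061885455377400485 77.25361235444892
strokes centre [0.5625908  0.04155649] [151.26883934 125.65845784 103.20670309  78.33916661  53.22516866
  28.98332889   5.97588691 -20.40331336 -45.52574076 -68.99551028
 -93.36190804]
axis in tool mm [ 25.6874369  -28.04283195  71.35401182]
axis in tool mm [ 25.0995633  -28.76300186  71.35567758]
axis in tool mm [ 22.87585582 -28.05481098  71.35472731]
[array([285.98766023, 293.99177512]), array([338.53569023, 294.05371206])]
```

Request:
send_rows(
  increments=[
    [0.2,0,1.8,0,0,0],
    [0,0,1.8,0,0,0],
    [0,0,1.6,0,0,0],
    [0,0,1.3,0,0,0],
    [0,0,0.9,0,0,0],
  ],
)

```text
clock: 3.07
position: [0.5853, 0.0147, 0.0841]
ee_rot: [[0.233, 0.973, -0.001], [0.973, -0.233, 0.0], [-0.0, -0.001, -1.0]]
force: [0.5, 0.6, 0.7]
grip_width: 0.0004
grip_force: 0.0
```

Request:
send_rows(
  increments=[
    [0,0,0,0,0,0],
    [0,-0.2,0,0,0,0],
    [0,-0.2,0,0,0,0],
    [0,-0.2,0,0,0,0],
    [0,0,0,0,0,0],
  ],
)

```text
clock: 3.48
position: [0.5803, 0.0162, 0.0868]
ee_rot: [[0.233, 0.972, 0.002], [0.972, -0.233, -0.0], [0.0, 0.002, -1.0]]
force: [0.3, 0.5, 0.0]
grip_width: 0.0008
grip_force: 0.0
```

Request:
send_rows(
  increments=[
    [0,-0.1,0,0,0,0],
    [0,-0.1,0,0,0,0],
    [0,-0.1,0,0,0,0],
    [0,0,0,0,0,0],
    [0,0,0,0,0,0],
  ],
)

```text
clock: 3.9
position: [0.577, 0.0168, 0.0855]
ee_rot: [[0.233, 0.972, 0.0], [0.972, -0.233, 0.0], [0.0, 0.0, -1.0]]
force: [-0.5, -0.2, -0.8]
grip_width: 0.0006
grip_force: 0.0
```

Run:
```python
from h import *
o=r.observe();print(o['position'],o['force'],o['moment'])
a=r.camera("wrist");o=r.observe();print(o['position'],o['force'])
cv2.imwrite("pics/w2.png",a)
```

```text
[0.5770005  0.01676116 0.08551095] [-0.54640509 -0.20643267 -0.76778753] [-0.0489594   0.03215171 -0.00386189]
[0.57704175 0.01678751 0.0854826 ] [-0.06990616 -0.70578025  0.58875169]
```

View pics/w2.png

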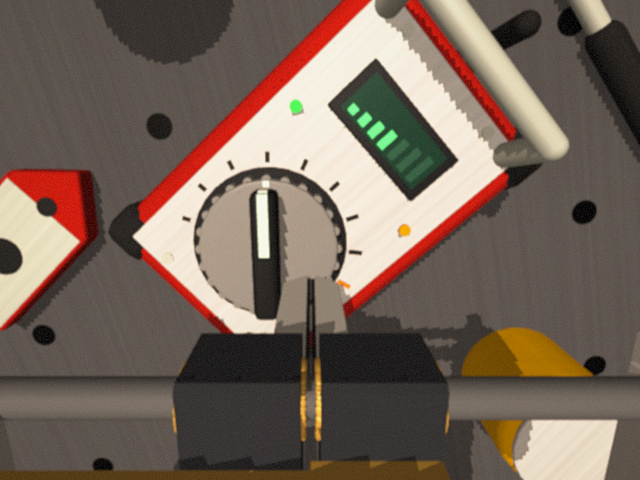

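The bar is still at stop 3, with its centre at column 265. The closed fingertips sit right beside the tail at (300,300), with a gap of about 1.6 mm. Starting the arc.

Request:
send_rows(
  increments=[
    [0,-0.1,0.1,0,0,0],
    [0,-0.06,0.1,0,0,0],
    [-0.15,-0.2,0,0,0,5],
    [-0.15,-0.2,0,0,0,5],
    [-0.15,-0.2,0,0,0,5],
  ],
)

```text
clock: 4.37
position: [0.5689, 0.0145, 0.0833]
ee_rot: [[0.481, 0.877, 0.001], [0.877, -0.481, -0.0], [0.0, 0.001, -1.0]]
force: [-0.0, -0.0, -0.3]
grip_width: 0.0004
grip_force: 0.4
```

Request:
send_rows(
  increments=[
    [-0.15,-0.2,0,0,0,5],
    [-0.15,-0.2,0,0,0,5],
    [-0.15,-0.2,0,0,0,5],
    [-0.15,-0.2,0,0,0,5],
    [-0.15,-0.2,0,0,0,5],
  ],
)

```text
clock: 4.78
position: [0.5562, 0.0147, 0.0833]
ee_rot: [[0.807, 0.591, 0.001], [0.591, -0.807, -0.001], [0.0, 0.001, -1.0]]
force: [1.3, -0.9, -0.8]
grip_width: 0.0004
grip_force: 0.3
```

Run:
```python
from h import *
a=r.camera("wrist");o=r.observe();print(o['position'],o['force'],o['qpos'])
R=np.array(o['ee_rot']);print(1e3*R.T@(np.r_[.5627,.0435,.087]-o['position']),np.degrees(np.arctan2(R[1,0],R[0,0])))
cv2.imwrite("pics/w3.png",a)
```

```text
[0.55559719 0.01503744 0.08334666] [-0.74679504 -0.16707497 -0.61354719] [-4.28930945e+00  9.25781944e+00  8.88007055e+01 -8.45771238e-03
  8.19524529e+01  4.96173943e+01]
[ 22.50634025 -18.81472354  -3.65851072] 36.09448119176949
```

View pics/w3.png

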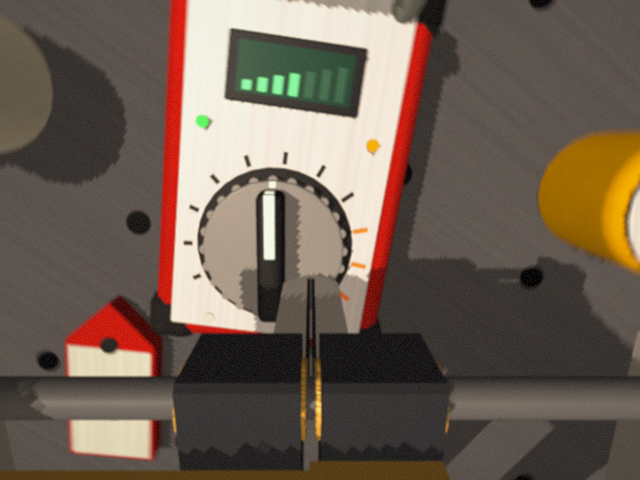

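The bar follows the finger: the pointer at (271,190) now lies between strokes 4 and 5, about 40° turned. Continuing to about 80°.

Request:
send_rows(
  increments=[
    [-0.15,-0.2,0,0,0,5],
    [-0.15,-0.2,0,0,0,5],
    [-0.15,-0.2,0,0,0,5],
    [-0.15,-0.2,0,0,0,5],
    [-0.15,-0.2,0,0,0,5],
  ],
)

```text
clock: 5.25
position: [0.5451, 0.0203, 0.0834]
ee_rot: [[0.98, 0.197, 0.001], [0.197, -0.98, -0.001], [0.0, 0.001, -1.0]]
force: [0.4, 0.4, -0.5]
grip_width: 0.0004
grip_force: 0.1
```

Request:
send_rows(
  increments=[
    [-0.15,-0.2,0,0,0,5],
    [-0.15,-0.2,0,0,0,5],
    [-0.12,-0.16,0,0,0,4],
    [0,0,0,0,0,0],
    [0,0,0,0,0,0],
  ],
)

```text
clock: 5.67
position: [0.54, 0.0259, 0.0835]
ee_rot: [[0.999, -0.041, -0.0], [-0.041, -0.999, 0.001], [-0.0, -0.001, -1.0]]
force: [0.3, -0.7, 0.5]
grip_width: 0.0004
grip_force: 0.0
```

Run:
```python
from h import *
a=r.camera("wrist");o=r.observe();print(o['position'],o['force'],o['qpos'])
R=np.array(o['ee_rot']);print(1e3*R.T@(np.r_[.5627,.0435,.087]-o['position']),np.degrees(np.arctan2(R[1,0],R[0,0])))
cv2.imwrite("pics/w4.png",a)
```

```text
[0.53985997 0.0260463  0.08338681] [-0.4004648   0.12368968 -0.47258009] [-3.28253944e+00  7.38365893e+00  9.09235938e+01  5.33682055e-02
  8.17305395e+01  8.90666909e+01]
[ 22.10060997 -18.381589    -3.61030219] -2.3569064264277926
```

View pics/w4.png

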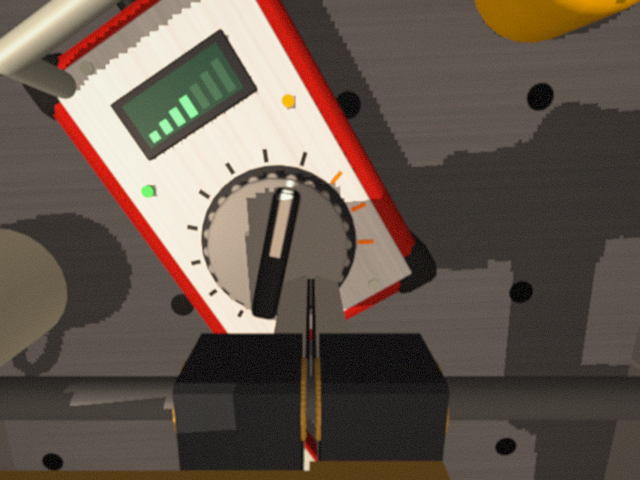

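The dial has jumped ahead of the finger to stroke 7, the last black one at (304,158), and the bar is clear of the fingertip. I'll back off, lift and verify.

Request:
send_rows(
  increments=[
    [0,0.3,0,0,0,0],
    [0,0.5,0,0,0,0],
    [0,0.5,0,0,0,0],
    [0,0,-1.5,0,0,0],
    [0,0,-2.5,0,0,0],
  ],
)

```text
clock: 6.13
position: [0.537, 0.0123, 0.1204]
ee_rot: [[0.999, -0.044, -0.008], [-0.044, -0.999, 0.001], [-0.008, -0.0, -1.0]]
force: [0.4, 0.3, -0.5]
grip_width: 0.0006
grip_force: 0.0
```

Request:
send_rows(
  increments=[
    [0,0,-2.5,0,0,0],
    [0,0,-2.5,0,0,0],
    [0,0,0,0,0,0],
    [0,0,0,0,0,0],
    [0,0,0,0,0,0],
  ],
)

```text
clock: 6.55
position: [0.539, 0.0125, 0.1725]
ee_rot: [[0.999, -0.044, -0.001], [-0.044, -0.999, 0.0], [-0.001, -0.0, -1.0]]
force: [0.2, -0.1, -0.8]
grip_width: 0.0005
grip_force: 0.0
```

Run:
```python
from h import *
i=r.camera_info("wrist");a=r.camera("wrist");np.save("pics/w5T.npy",np.array(i['world_from_camera']))
cv2.imwrite("pics/w5.png",a);cv2.imwrite("pics/scene5.png",r.camera("scene"))
o=r.observe();print(o['position'],o['force'],o['clock'])
```

```text
[0.53844726 0.01268295 0.17145495] [-0.9553315   0.03409476 -0.24935526] 6.65
```

View pics/w5.png

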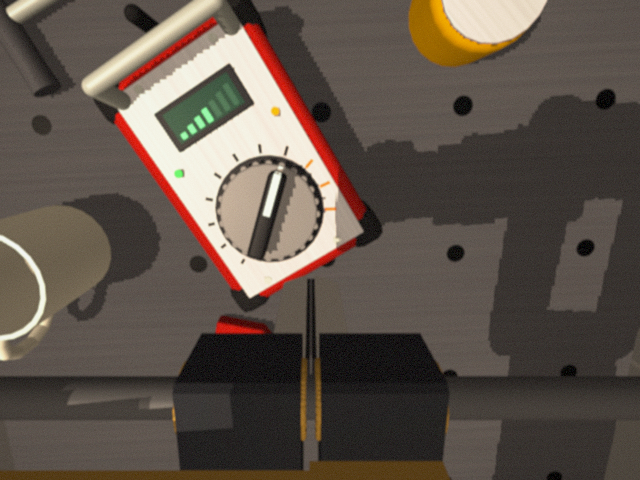

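Run:
```python
from h import *
i=dict(r.camera_info("wrist"));i['world_from_camera']=np.load("pics/w5T.npy")
W=lambda u,v,z:w("wrist",u,v,z,i)[:2]
hd=lambda v:np.degrees(np.arctan2(v[1],v[0]))
print("pointer",hd(W(279,169,.087)-W(256,257,.087)))
S=np.array([W(*s,.06) for s in [(222,261),(212,224),(209,198),(219,174),(236,156),(260,149),(287,151),(309,163),(324,184),(330,209)]])
c=np.array([.5627,.0425]);print([round(hd(s-c),1) for s in S])
```

```text
pointer -18.352530799155613
[np.float64(136.9), np.float64(104.2), np.float64(77.9), np.float64(51.6), np.float64(26.9), np.float64(2.6), np.float64(-23.2), np.float64(-46.3), np.float64(-70.0), np.float64(-93.7)]
```

The pointer has gone from 77.3° to -18.4°, a turn of 95.6° against the 96° wanted. It rests in stop 7 with the tool clear above it.

```bash
python3 -c "
from station import r
print(r.job_done())"
```

```text
the job is handed in; nothing more can be done
None
```

I turned the dial four clicks clockwise, from the fourth stop to the eighth; the last picture shows it resting there with the gripper clear, I moved nothing else that I know of, and the job is handed in.

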